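# Bleed the clamp pressure with the ball-knob valve lever

### The job

Bleed the pressure off the gearbox clamp: on the valve block whose lever has a round ball knob, tilt that lever fully over towards its own block's dial gauge, hold it there for a good two seconds, then let go so that it comes back to upright centre. Do not tilt it to the other side, and leave the lever with the T-handle alone.

Things in the scene. Friction and masses are not known exactly. Their poses are not given: they have to be found in the camera images.
- jog_lever (a joint): Tilt of the ball-knob lever (rad): 0 upright, + towards its block's gauge, stops at +-0.45. Spring-centred: about 5.5 N sideways at the knob holds it at the stop. A 12 mm steel rod on a level axis 55 mm above the bench, square to the line from knob to gauge, on an 80 x 80 mm valve block whose 200 x 110 mm plate is fixed to the bench, turned any way. Rubber boot up to 74 mm above the bench.
- jog_knob (a point): Centre of the black ball knob, 34 mm in diameter, on top of that lever: 100 mm from the pivot, 155 mm above the bench when upright. It moves with the lever: at the stop it is 43 mm further over towards the gauge and 10 mm lower. Apart from the lever nothing of the block is higher than 74 mm.
- jog_gauge (a point): Centre of the white face of the dial gauge on the same block: round black case 58 mm across, face up, 57 mm above the bench, 85 mm to the side of the upright lever. The level direction from the upright knob to this point is the way to tilt the lever. The opposite side of the block has two brass ports.
- tee_lever (a joint): Tilt (rad) of the bystander lever, 0 upright: leave it there. It stands on a second, like block with its own gauge, 300 mm or more from the first; its handle is a black bar 80 mm long and 18 mm thick across the top of the rod (a T), 155 mm above the bench.

How it is judged:
On the way:
1. the ball-knob lever is tilted over towards its gauge (beyond 0.30 of 0.45 rad) and held there for 1.5 s (value of joint jog_lever above 0.3 rad), for 1.5 s.
At the end, for the whole second after the job is handed in: After the hold, the ball-knob lever is let go and stands back at its upright centre, within 0.08 rad; the T-handle lever stands upright, within 0.08 rad (value of joint jog_lever between -0.08 and 0.08 rad and value of joint tee_lever between -0.08 and 0.08 rad); the robot touches nothing.
It fails at once if the ball-knob lever is tilted more than 0.2 rad away from its gauge (value of joint jog_lever below -0.2 rad).
It fails at once if the T-handle lever is tilted more than 0.15 rad (value of joint tee_lever above 0.15 rad or value of joint tee_lever below -0.15 rad).
It also fails if it takes over 38 s, if anything falls off the work surface, if the arm or the gripper's body presses on something with over 40 N, if the wrist force passes 120 N, or if a joint passes its speed limit or range.

### The arm

A 6-joint arm with a two-finger parallel gripper is mounted at the origin on the work surface. World frame = base frame: x ahead of the robot, y to its left, z up, the work surface at z = 0. Lengths are in m, angles in rad, forces in N, time in s.
With the tool pointing down it reaches from about 0.275 to 0.875 m from the base axis. Payload 12.5 kg.
Tool frame: the origin (TCP) lies at the very end of the fingers, on their centre line; the grasp point (between the pads) lies 19 mm behind it; x points along the fingers, y is the direction in which the jaws open and shut, and the axes are right-handed (so a half turn about x gives the same grasp; the last joint's range is limited). The gripper opens to 85 mm and grips with 20 to 120 N. Pads are 22 mm wide; open, the fingers measure 114 mm over their backs; the gripper's body (76 mm by 85 mm) begins 54 mm behind the grasp point. The pads swing forward as they close: fully open they stand 13 mm farther back than shut.
Start: joints at [-1.274, 0.351, 1.652, -0, 1.139, -0.085], TCP at [0.205, -0.51, 0.231] pointing down, gripper open.
Joint ranges: [-2.75, 2.75], [-0.79, 2.1], [0.01, 2.65], [-1.57, 4.71], [0.07, 3.14], [-2.87, 2.87]. Speed limits (rad/s): [2.22, 2.22, 2.79, 3.14, 3.14, 3.14].

### API

Orientations are given as a 3x3 rotation matrix whose columns are the frame's x, y, z axes.
In Python, from bench import manip gives the robot as it stands. Calls block until the motion is done:
- manip.move_ptp(position, orientation): joint-space move of the TCP to a pose.
- manip.move_l(position, attitude=None, max_speed=0.15): straight line of the TCP; attitude=None keeps the orientation; max_speed is the mean speed in m/s.
- manip.move_j(angles): joint-space move.
- manip.set_gripper(opening, effort=None): opening from 0.0 (shut) to 1.0 (fully open); effort is the grip in N (None keeps the last); returns when the fingers have stopped.
- manip.dwell(seconds).
- manip.inverse_kinematics(position, orientation): joint angles nearest the present ones, or None.
- manip.grab_frame(name): name is "side" or "top"; returns (picture, depth): 400x640x3 uint8, red, green, blue; 400x640 float32, m along the optical axis (not along the pixel's ray), 0 where there is no reading.
- manip.get_calibration(name): a dict with "camera_matrix" (3x3 intrinsics, pixels), "R" (3x3) and "t" (3): a world point X has camera coordinates R X + t. Camera axes: x right, y down, z forward; pixel columns grow to the right and rows downward; lengths in m; the calibration is good to about 2 mm. A picture is of the moment at which its call begins. get_calibration takes no time and is no camera call.
A pose or a line that the arm cannot do raises manip.Unreachable and nothing moves.
- manip.sign_off(): hands the job in, once; it reports no verdict.
Trained networks look in the newest picture that a camera, given by its name, has taken for a name from the list of things; names that differ only in an ending like _2 or _b are one class to them, and where a whole thing is asked for, a point or a joint stands for the part that bears it (a point fixed in the world has none). Each returns a list of dicts, best first, with "confidence" (0 to 1); they miss things now and then, are a little off and sometimes report something else, mostly with a low value. They report only what shows in the picture. A call takes as long as a camera call.
- manip.look_for(camera, name): "at" ([x, y, z] in m, in world coordinates, good to about 4 mm: the middle of the surface that is visible of it).
Readings, each from a call of its own:
- manip.current_time(): time.
- manip.current_qpos(): joint angles.
- manip.current_joint_vel(): joint speeds.
- manip.current_joint_torque(): joint torques, N m.
- manip.current_ee_pos(): TCP position.
- manip.current_tcp_rot(): TCP orientation.
- manip.current_force(): force on the tool from outside, world axes, zero at the start.
- manip.current_ft_torque(): the same for the moment, N m.
- manip.current_grip_width(): opening from 0.0 (shut) to 1.0 (fully open).
Only numpy, scipy, OpenCV 4.12 (cv2) and the standard library are available. Lean on these libraries where they do the work, as an engineer would, in place of code of your own. Each camera call takes 0.05 s, during which the arm holds its last target.

## Working session

There is one attempt and no reset: what is moved stays moved. The work goes in short steps, each a Python script; the robot and the scene stay as the last script left them, time stands still between calls to the robot, and variables do not carry over. Pictures are saved under pics/ and viewed, and the job is handed in when it is done.

```bash
mkdir -p pics; python3 - <<'E'
from bench import manip
import cv2
for c in("top","side"):
    p,d=manip.grab_frame(c); cv2.imwrite(f"pics/{c}1.png",p[:,:,::-1])
    for n in("jog_knob","jog_gauge","jog_lever","tee_lever"):
        print(c,n,[(r["confidence"],r["at"]) for r in manip.look_for(c,n)][:4])
print(manip.current_time())
E
```

```text
top jog_knob [(0.73, [0.5771, -0.1749, 0.1673])]
top jog_gauge [(0.63, [0.583, -0.1712, 0.0392])]
top jog_lever [(0.76, [0.5758, -0.1707, 0.1678])]
top tee_lever [(0.78, [0.4996, 0.1794, 0.1597])]
side jog_knob [(0.78, [0.575, -0.1723, 0.1593]), (0.7, [0.4933, 0.1844, 0.1623])]
side jog_gauge [(0.77, [0.5781, -0.1614, 0.0425])]
side jog_lever [(0.84, [0.5759, -0.1701, 0.1558])]
side tee_lever [(0.86, [0.4909, 0.1839, 0.1631])]
0.5
```

View pics/top1.png

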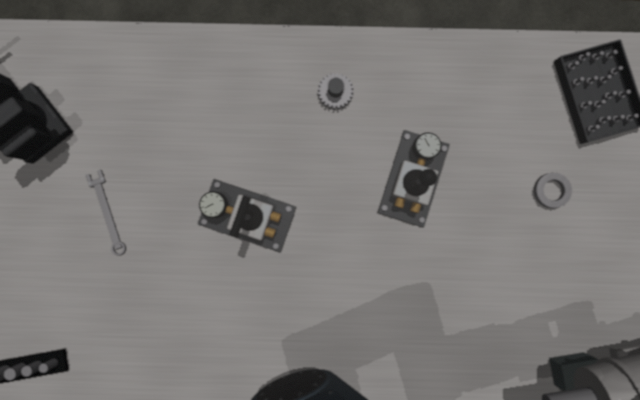

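View pics/side1.png

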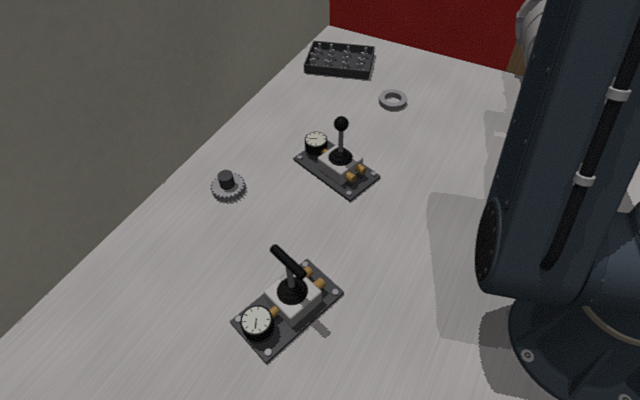

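The top view shows the ball-knob block near (414,180), with its gauge at (428,145) and knob at about (430,177). The T-handle block is at (247,215). In the side view the ball-knob gauge is at (316,139) and the knob at (341,123). Next I turn these pixels into world positions.

```bash
cat > h.py <<'E'
from bench import manip
import numpy as np, cv2
def ray(c,u,v,z):
    k=manip.get_calibration(c);K,R,t=[np.array(k[x]) for x in("camera_matrix","R","t")]
    C=-R.T@t; d=R.T@np.linalg.solve(K,[u,v,1]); return C+d*(z-C[2])/d[2]
def proj(c,X):
    k=manip.get_calibration(c);K,R,t=[np.array(k[x]) for x in("camera_matrix","R","t")]
    p=K@(R@np.array(X)+t); return p[:2]/p[2]
E
python3 - <<'E'
from h import *
print("gauge",ray("top",428,145,.057),ray("side",316,138,.057))
print("knob",ray("top",430,177,.155),ray("side",341,123.5,.155))
t=cv2.imread("pics/top1.png")[110:240,360:470]; s=cv2.imread("pics/side1.png")[100:210,280:390]
a=cv2.resize(t,(390,460),interpolation=2);b=cv2.resize(s,(400,460),interpolation=2)
cv2.imwrite("pics/crop.png",np.hstack([a,b]))
E
```

```text
gauge [ 0.66040149 -0.19912932  0.057     ] [ 0.66027275 -0.20306905  0.057     ]
knob [ 0.57978447 -0.1792235   0.155     ] [ 0.57893147 -0.17623393  0.155     ]
```

View pics/crop.png

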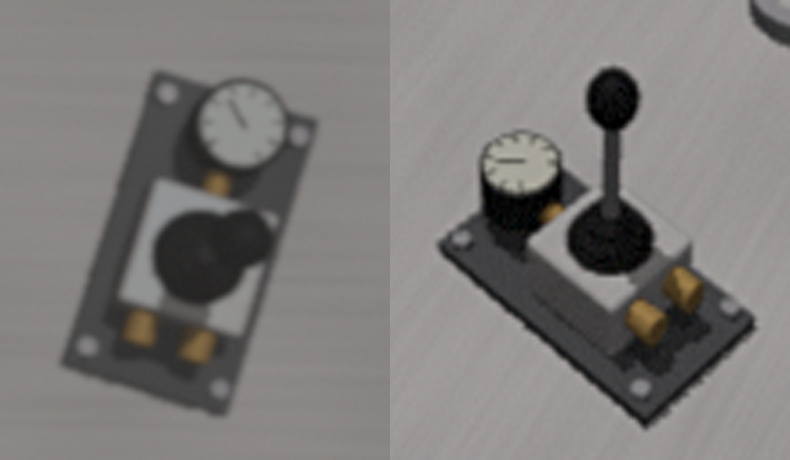

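Both views agree: gauge at about (0.660,-0.201) and knob at (0.579,-0.177), 85 mm apart as the task states. I'll push the knob with shut fingers from the port side.

```bash
cat >> h.py <<'E'
G=np.array([.6603,-.201]);N=np.array([.579,-.1775])
d=(G-N)/np.linalg.norm(G-N); K0=G-.085*d*.5-(G-N)*.5
d3=np.array([*d,0])
def P(s,z): return np.array([*(K0+s*d),z])
E
python3 - <<'E'
from h import *
print(d,K0)
q=np.array(manip.current_qpos());best=None
for s in(1,-1):
    x=np.array([0,0,-1.]);z=s*d3;R=np.column_stack([x,np.cross(z,x),z])
    j=manip.inverse_kinematics(P(-.08,.23),R)
    print(s,j)
    if j is not None:
        c=abs(np.array(j)-q).max()
        if best is None or c<best[0]: best=(c,R)
R=best[1]; np.save("R.npy",R)
manip.set_gripper(0.0)
manip.move_ptp(P(-.08,.23),R)
manip.move_l(P(-.08,.132))
print(manip.current_time(),manip.current_ee_pos(),manip.current_force())
for c in("top","side"):
    p,_=manip.grab_frame(c); cv2.imwrite(f"pics/{c}2.png",p[:,:,::-1])
a=cv2.imread("pics/top2.png")[100:300,320:520];b=cv2.imread("pics/side2.png")[60:260,260:460]
cv2.imwrite("pics/c2.png",cv2.resize(np.hstack([a,b]),(800,400)))
E
```

```text
[ 0.96067216 -0.27768507] [ 0.57882143 -0.17744838]
1 [-3.88537539e-01  3.07607864e-01  1.71624647e+00 -4.44089210e-16
  1.11773832e+00 -1.67795030e+00]
-1 [-3.88537539e-01  3.07607864e-01  1.71624647e+00 -4.44089210e-16
  1.11773832e+00  1.46364235e+00]
3.7583 [ 0.50238266 -0.1555986   0.13275161] [-0.57036869  0.57697923  0.52499765]
```

View pics/c2.png

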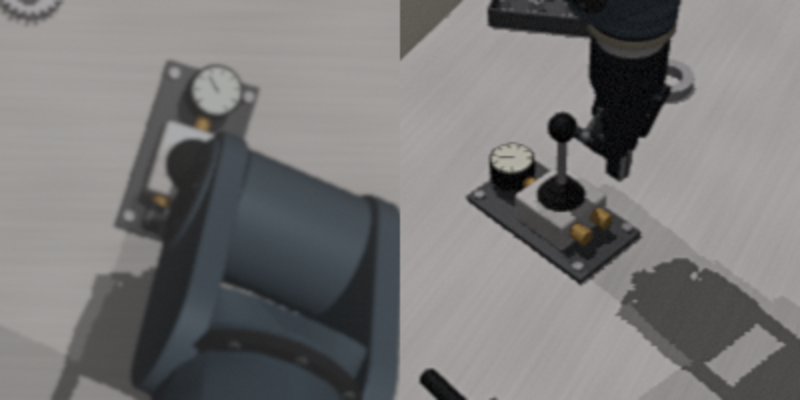

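The fingers hang about 80 mm to the port side of the knob. Something dark shows between the knob and the gripper in the side crop at (595,135), so I enlarge that area before pushing.

```bash
python3 - <<'E'
from h import *
b=cv2.imread("pics/side2.png")
print(proj("side",P(-.08,.132)),proj("side",P(-.08,.2)),proj("side",P(0,.155)))
b=b[60:160,310:440]; b=cv2.convertScaleAbs(b,alpha=2.2,beta=20)
cv2.imwrite("pics/c3.png",cv2.resize(b,(780,600),interpolation=2))
E
```

```text
[368.04536691 148.18458796] [370.26909782 123.77593706] [341.29487745 123.19656812]
```

View pics/c3.png

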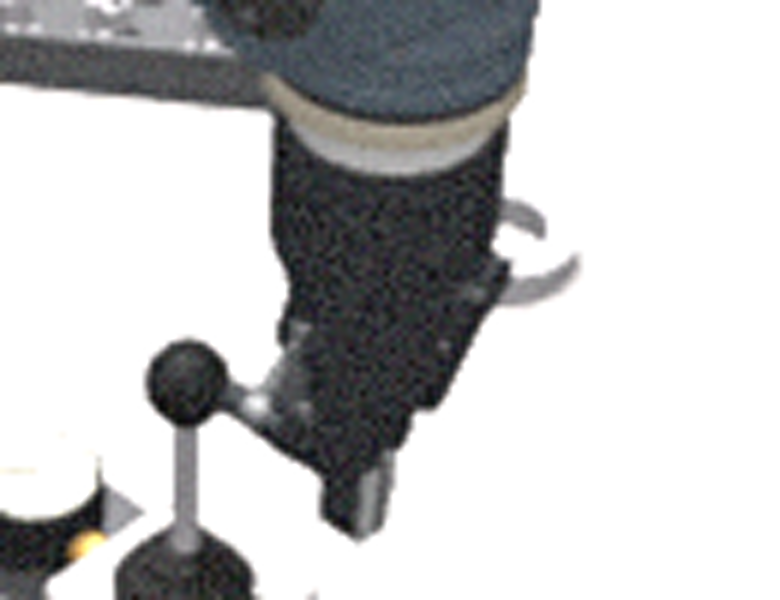

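```bash
python3 - <<'E'
from h import *
R=np.array(manip.current_tcp_rot());print(R.round(3),d)
T=np.array(manip.current_ee_pos());b=T+[0,0,.06]
for n,v in(("0",0*d3),("+y",.05*R[:,1]),("-y",-.05*R[:,1]),("+d",.05*d3),("-d",-.05*d3)):print(n,proj("side",b+v))
# link pixel ~ (310+260/6, 60+400/6)
d_=manip.grab_frame("side")[1]
k=manip.get_calibration("side");K,RR,t=[np.array(k[x]) for x in("camera_matrix","R","t")]
for u,v in((352,126),(356,127),(360,132),(368,130),(380,118),(368,145),(341,123),(358,118)):
    z=d_[v,u];print(u,v,RR.T@(z*np.linalg.solve(K,[u,v,1])-t))
E
```

```text
[[ 0.002 -0.278 -0.961]
 [-0.001 -0.961  0.278]
 [-1.     0.    -0.002]] [ 0.96067216 -0.27768507]
0 [369.84867934 126.24112968]
+y [385.38441087 114.96932227]
-y [353.50347061 138.10024583]
+d [351.83710867 115.43513833]
-d [388.81825866 137.62187564]
352 126 [ 0.51848314 -0.10193869  0.22775691]
356 127 [ 0.51091615 -0.10416781  0.2265673 ]
360 132 [ 0.5034453  -0.10797267  0.21397104]
368 130 [ 0.49941533 -0.13920761  0.1967322 ]
380 118 [ 0.48423491 -0.16009072  0.2182005 ]
368 145 [ 0.49905807 -0.14579085  0.15035295]
341 123 [ 0.57548509 -0.16918258  0.16300287]
358 118 [ 0.51308553 -0.11620422  0.23910257]
```

Depth puts the dark part, an outer gripper link, at z of about 0.22 and off to the side, so it clears the knob. Now I push in steps and watch the force.

```bash
python3 - <<'E'
from h import *
f0=np.array(manip.current_force())
def f(): return float((np.array(manip.current_force())-f0)@d3)
manip.move_l(P(-.036,.132),max_speed=.08);print(f())
s=-.036
while s<.017:
    s+=.006
    manip.move_l(P(s,.132),max_speed=.04);v=f();print(round(s,4),round(v,2))
    if v<-9:break
print(manip.current_time(),manip.current_ee_pos())
p,_=manip.grab_frame("side");cv2.imwrite("pics/side4.png",p[:,:,::-1])
print(manip.look_for("side","jog_knob"))
cv2.imwrite("pics/c4.png",cv2.resize(p[60:220,260:460,::-1],(750,600),interpolation=2))
E
```

```text
-1.5727152099858341
-0.03 -0.91
-0.024 -1.06
-0.018 -1.11
-0.012 -1.73
-0.006 -2.24
-0.0 -3.72
0.006 -4.93
0.012 -5.35
0.018 -7.22
7.3083 [ 0.59508791 -0.18212086  0.13136492]
[{'at': [0.604, -0.1781, 0.1167], 'confidence': 0.66}]
```

View pics/c4.png

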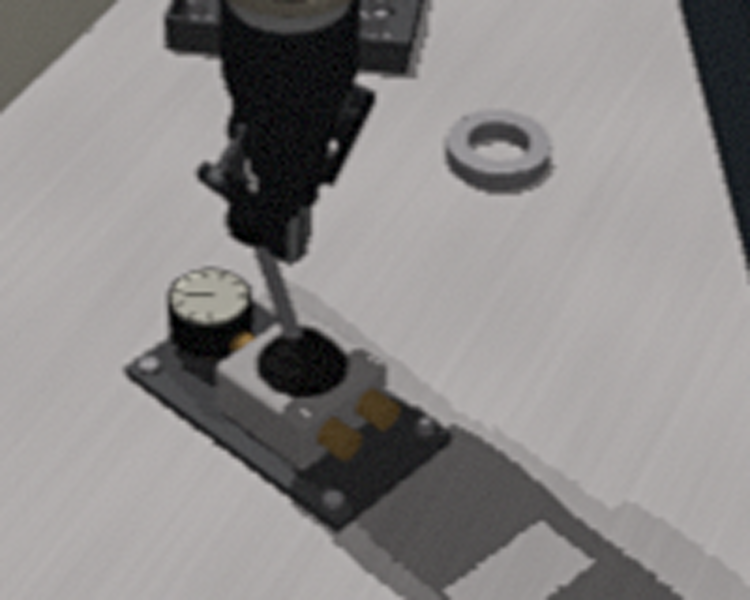

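The lever is tilted well towards its gauge, with the knob in front of the fingertips at crop pixel (241,222). I'll press a little further to the stop and hold, then back off gently.

```bash
python3 - <<'E'
from h import *
print("seen knob",(324.3,118.9),[(a,proj("side",P(.1*np.sin(a),.055+.1*np.cos(a))).round(1)) for a in(.3,.35,.4,.45)])
f0=np.array([-.57,.577,.525])
def f(): return float((np.array(manip.current_force())-f0)@d3)
s=.018
while s<.03:
    s+=.002
    manip.move_l(P(s,.132),max_speed=.03);v=f();print(round(s,4),round(v,2))
    if v<-13:break
for i in range(5):
    manip.dwell(.5);print(manip.current_time(),f())
p,_=manip.grab_frame("side");cv2.imwrite("pics/side5.png",p[:,:,::-1])
cv2.imwrite("pics/c5.png",cv2.resize(p[60:220,260:460,::-1],(750,600),interpolation=2))
E
```

```text
seen knob (324.3, 118.9) [(0.3, array([331.7, 118.8])), (0.35, array([330.2, 118.4])), (0.4, array([328.7, 118.1])), (0.45, array([327.3, 117.9]))]
0.02 -14.86
8.1583 -16.340223288587662
8.6583 -16.290479424564943
9.1583 -16.087898066658603
9.6583 -16.196827831200473
10.1583 -16.305806587909906
```

View pics/c5.png

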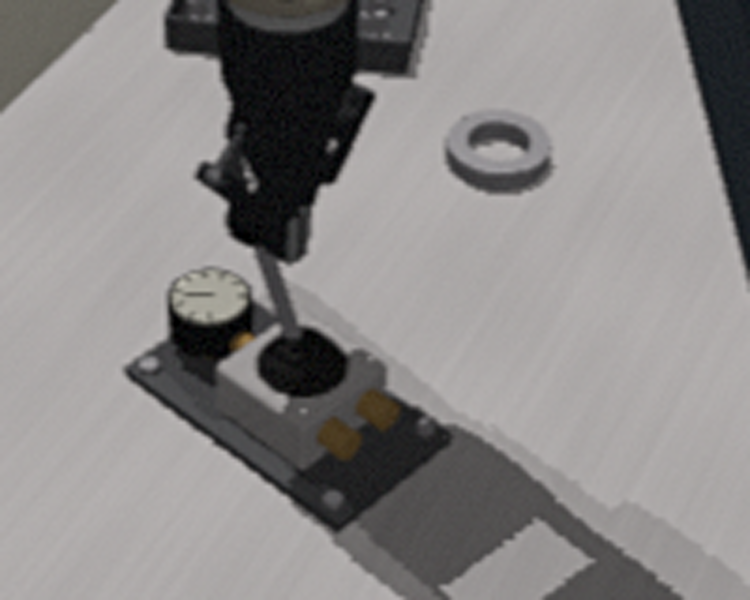

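The force jumped to about 16 N, so the lever is against its stop, and it has been held there for 2.5 s. Now I release it slowly.

```bash
python3 - <<'E'
from h import *
manip.move_l(P(-.036,.132),max_speed=.03)
manip.move_l(P(-.085,.132),max_speed=.06)
manip.move_l(P(-.085,.24),max_speed=.15)
manip.move_j([-1.274,.351,1.652,0,1.139,float(manip.current_qpos()[5])])
manip.dwell(.5)
print(manip.current_time(),manip.current_ee_pos(),manip.current_force())
p,_=manip.grab_frame("side");cv2.imwrite("pics/side6.png",p[:,:,::-1])
print(proj("side",P(0,.155)),manip.look_for("side","jog_knob"),manip.look_for("side","tee_lever"))
a=cv2.imread("pics/side1.png");print(np.argwhere(cv2.absdiff(a,p[:,:,::-1].copy())[100:380,200:400].max(2)>40).shape)
E
```

```text
16.2417 [ 0.2047838  -0.51034399  0.2310474 ] [ 0.20344411 -0.76253838  0.03371411]
[341.29487745 123.19656812] [{'at': [0.5761, -0.1701, 0.1589], 'confidence': 0.81}] [{'at': [0.4915, 0.1836, 0.1601], 'confidence': 0.94}]
(7, 2)
```

View pics/side6.png

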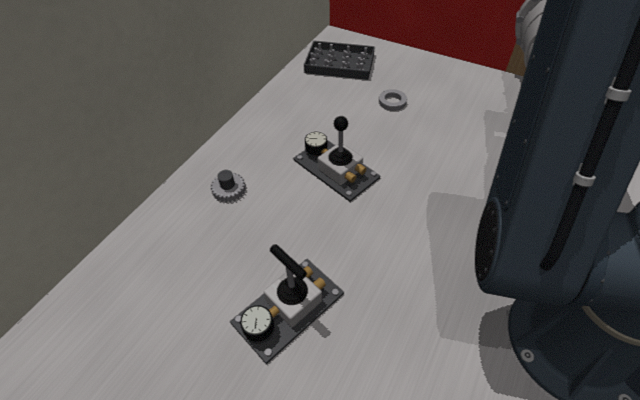

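The knob is back upright at (341,123), the T-handle is unmoved at (288,260), and the picture matches the first one. The arm is clear.

```bash
python3 -c "
from bench import manip
manip.sign_off()"
```

```text
the job is handed in; nothing more can be done
```

The job is done and handed in. The ball-knob lever was pushed over to its stop on the gauge side, held there for about 2.5 s, then let back slowly to upright. I pushed it with the shut fingertips from the port side. `sign_off()` reports no verdict, so these are my own checks:

- **Position:** both cameras put the knob and gauge 85 mm apart, as the task states, and agreed to within 4 mm.
- **Hold:** the force built up to about 7 N, then jumped to a steady 16 N, which shows the lever was against its stop. The knob's position in the side picture fits about 0.45 rad rather than 0.3; I read it by eye, about 3 pixels past the expected spot.
- **End state:** the knob is back within 4 mm of where it was first seen. The T-handle lever is unmoved, and the valve-block area of the side picture is practically identical to the first one.
- **Arm:** it is back at its starting position and touching nothing. The force sensor still read about 0.8 N, about the same as in free air before the push.
- **Time:** about 16 s of the 38 s allowed.

While the lever was tilted, the knob detector put the knob too low, at 0.117 m instead of about 0.145 m. The fingers partly hid it, so I ignored that reading.

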